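# Screw down the wing screw of a card press with fingertip strokes

### The job

Clamp the colour cards in the small blue press: turn its loose brass wing screw clockwise (seen from above) by pushing its wings round with a fingertip, stroke after stroke, until the steel pad under it presses firmly on the cards. Push gently, do not pinch the screw or lift anything, leave the cards lying where they are in the press and do not disturb the two paint pots and the tape measure beside it.

Things in the scene. Friction and masses are not known exactly. Their poses are not given: they have to be found in the camera images.
- press: Blue card press fixed to the worktop; origin under the centre of its base, on the screw's axis, z up. Base 120 (x) x 125 (y) x 12 mm; a blue bridge 34 (x) x 122 (y) mm, at height 54 to 68 mm, stands on two columns at y = -49 and +49 mm; the column nuts reach 74 mm; only the screw is higher. Position and yaw vary.
- press_screw (a joint): Angle of the brass wing screw, rad: 0 = fully up, grows clockwise seen from above; sinks 1.27 mm per rad (8 mm a turn). Starts at 0 to 2.4. Friction about 0.05 N m (some 2 N at a wing); it stays where left. The pad meets the cards at 7.3; then it stiffens, and turned further it springs back to about 7.45 when let go, still clamped. Hard stop 8.1.
- wing_red (a point): Centre of the screw's red-painted wing, 28.5 mm from the axis, half-way up; 98.4 mm above the worktop at joint 0, 88.1 mm at the stop. Two opposite wings, each 8 mm thick, 25 mm high (12.5 mm either side of this point), tips 41 mm from the axis. Hub 24 mm wide below, 14 mm on top, its top 7.5 mm above this point.
- wing_plain (a point): The same point on the opposite wing, which is plain brass. The wings' lower edges always stay 7 mm or more above the bridge.
- press_pad: Steel pressure pad 66 x 38 x 6 mm under the bridge, carrying the screw and sinking with it; origin at the centre of its underside, 39.9 mm above the worktop at joint 0.
- cards: Loose pack of colour cards, 180 (x) x 42 (y) x 20 mm, dark cover, lying flat on the press's base under the pad, along the press's x; origin at the centre of its underside.
- pot_red: Red tester pot of paint, 49 mm across, 60 mm high, loose, standing beside the press; origin at the centre of its underside.
- pot_orange: Orange tester pot with a black lid rim, same size, loose, standing beside the press; origin at the centre of its underside.
- measure: Yellow tape measure 78 x 54 x 62 mm, loose, near the press; origin at the centre of its underside.
Things that resemble listed ones, but are neither listed nor needed, are in the scene too. Of the things that look like the press, the middle-sized one is meant.

How it is judged:
At the end, for the whole second after the job is handed in: The pad presses on the cards with more than 5 N, the screw is past 7.2 rad and at rest (under 0.1 rad/s), and the cards lie within 12 mm of where they started (value of joint press_screw above 7.2 rad and contact force between press_pad and cards above 5 N and velocity of joint press_screw between -0.1 and 0.1 rad/s and distance of cards from where it was at the start of the episode below 0.012 m); the robot touches nothing.
It fails at once if the screw or pad is pinched or shoved with more than 35 N (contact force between the fingers and press_pad above 35 N).
It fails at once if the cards are shifted more than 20 mm or lifted (distance of cards from where it was at the start of the episode above 0.02 m or height (world z) of cards above 0.02 m).
It fails at once if a pot or the tape measure is shifted more than 15 mm, lifted or tipped (distance of any of pot_red, pot_orange, measure from where it was at the start of the episode above 0.015 m or angle between any of pot_red, pot_orange, measure's own z axis and vertical above 0.3 rad).
It also fails if it takes over 67 s, if anything falls off the work surface, if the arm or the gripper's body presses on something with over 40 N, if the wrist force passes 120 N, or if a joint passes its speed limit or range.

### The arm

A 7-joint arm with a two-finger parallel gripper is mounted at the origin on the work surface; the furniture and walls round the work are solid. World frame = base frame: x ahead of the robot, y to its left, z up, the work surface at z = 0. Lengths are in m, angles in rad, forces in N, time in s.
With the tool pointing down it reaches from about 0.4 to 0.85 m from the base axis. Payload 10.4 kg.
Tool frame: the origin (TCP) lies midway between the tips of the shut fingers; the grasp point (between the pads) lies 19 mm behind it; z points along the fingers, x is the direction in which the jaws open and shut, and the axes are right-handed (so a half turn about z gives the same grasp; the last joint's range is limited). The gripper opens to 85 mm and grips with 20 to 120 N. Pads are 22 mm wide; open, the fingers measure 114 mm over their backs; the gripper's body (76 mm by 85 mm) begins 54 mm behind the grasp point. The pads swing forward as they close: fully open they stand 13 mm farther back than shut.
Start: joints at [-1.135, 0.332, -0.065, 1.46, 0.022, 1.35, -0.088], TCP at [0.277, 0.56, 0.231] pointing down, gripper open.
Joint ranges: [-2.6, 2.6], [-0.5, 2.12], [-1.47, 1.34], [0.16, 2.42], [-1.27, 4.41], [0.06, 2.06], [-2.6, 2.6]. Speed limits (rad/s): [2.22, 2.22, 2.79, 2.79, 3.14, 3.14, 3.14].

### API

Orientations are given as a unit quaternion [x, y, z, w].
In Python, from workcell import monitor, eyes, ticket, models gives the robot as it stands.
- The arm moves only by the tool servo_tool, never from a script. Its argument "motion" is a list of rows, each a list of 7 numbers: the opening, from 0 (shut) to 1 (fully open), then the shift along the tool's x, y, z in m, then the turn, a rotation vector about the tool's x, y, z in degrees. In form: [[fingers, tx, ty, tz, rx, ry, rz], ...]. A call has 1 to 20 rows; each row is the pose to reach, as a shift and turn from the pose commanded when the call began, along the tool's axes at that moment; what a row does not reach only later rows make up. A row lasts 1/8 s, in which the tool goes at most 62.5 mm and 10.7 degrees, less where a joint would pass 70% of its speed; a pose out of reach is approached as far as the arm can. A call with a gripper value outside its range is refused whole. The fingers move at their own pace and stop on an object; "grip_force" is the grip in N (left out, the last holds). Time passes only in rows, so rows that repeat a pose let the fingers close. It gives the time, the measured TCP pose, the force and the opening at its end, in the units of the state.
- monitor.get_obs(): the state, without advancing time (a new reading comes with each control period).
- eyes.camera(name): name is "scene" or "top"; returns (picture, depth): 384x512x3 uint8, blue, green, red; 384x512 float32, m along the optical axis (not along the pixel's ray), 0 where there is no reading.
- eyes.camera_info(name): a dict with "intrinsics" (3x3 intrinsics, pixels), "extrinsics" (4x4, takes a point from world to camera coordinates). Camera axes: x right, y down, z forward; pixel columns grow to the right and rows downward; lengths in m; the calibration is good to about 2 mm. A picture is of the moment at which its call begins. camera_info takes no time and is no camera call.
- ticket.hand_in(): hands the job in, once; it reports no verdict.
Trained networks look in the newest picture that a camera, given by its name, has taken for a name from the list of things; names that differ only in an ending like _2 or _b are one class to them, and where a whole thing is asked for, a point or a joint stands for the part that bears it (a point fixed in the world has none). Each returns a list of dicts, best first, with "confidence" (0 to 1); they miss things now and then, are a little off and sometimes report something else, mostly with a low value. They report only what shows in the picture. A call takes as long as a camera call. They do not tell look-alikes from the thing itself.
- models.boxes_of(camera, thing): "point" ([x, y, z] in m, in the coordinates of the camera as it stood for that picture, good to about 4 mm: the middle of the surface that is visible of it).
The state is a dict: "clock": time; "joint_pos": joint angles; "joint_velocities": joint speeds; "tau": joint torques, N m; "position": TCP position; "ee_rot": TCP orientation; "ft_force": force on the tool from outside, world axes, zero at the start; "torque": the same for the moment, N m; "grip_width": opening from 0.0 (shut) to 1.0 (fully open).
Only numpy, scipy, OpenCV 4.12 (cv2) and the standard library are available. Lean on these libraries where they do the work, as an engineer would, in place of code of your own. Each camera call takes 0.05 s, during which the arm holds its last target. There are 200 camera calls.

## Working session

There is one attempt and no reset: what is moved stays moved. The work goes in short steps, Python scripts to look and compute and a tool call to move; the robot and the scene stay as the last step left them, time stands still between calls to the robot, and variables do not carry over. Pictures are saved under pics/ and viewed, about 8 in all and at most 12, crops included, and the job is handed in when it is done.

Besides the shell and the picture viewer there is one more tool, called after "Call:" by a JSON object that holds its "api" and its "payload". servo_tool: Moves the arm, as the interface text tells. Its arguments: {"type":"object","properties":{"motion":{"type":"array"},"grip_force":{"type":"number"}},"required":["motion"]}

```bash
mkdir -p pics; ls; cat > h.py <<'E'
import numpy as np,cv2
from workcell import monitor, eyes, ticket, models
def w(cam,p):
    E=np.array(eyes.camera_info(cam)["extrinsics"]);return (np.linalg.inv(E)@np.r_[p,1])[:3]
def px(cam,P):
    i=eyes.camera_info(cam);E=np.array(i["extrinsics"]);K=np.array(i["intrinsics"]);c=(E@np.r_[P,1])[:3];u=K@c;return (u[:2]/u[2]).round(0)
def cloud(cam,d):
    i=eyes.camera_info(cam);K=np.array(i["intrinsics"]);E=np.array(i["extrinsics"])
    v,u=np.mgrid[:d.shape[0],:d.shape[1]];c=np.stack([(u-K[0,2])/K[0,0]*d,(v-K[1,2])/K[1,1]*d,d,np.ones_like(d)],-1)
    return (c@np.linalg.inv(E).T)[...,:3]
E
python3 - <<'E'
from h import *
np.set_printoptions(precision=4,suppress=True)
for c in("scene","top"):
    im,d=eyes.camera(c);cv2.imwrite(f"pics/{c}0.png",im);np.save(f"{c}0.npy",d)
    for t in("press","wing_red","wing_plain","press_pad","cards","pot_red","pot_orange","measure"):
        for r in models.boxes_of(c,t):
            P=w(c,r["point"]);print(c,t,round(r["confidence"],2),P,px(c,P))
o=monitor.get_obs();print(o)
E
```

```text
pics
scene press 0.94 [ 0.3821 -0.2248  0.0069] [297. 314.]
scene press 0.77 [ 0.496  -0.0244  0.0313] [265. 218.]
scene press 0.61 [0.287 0.154 0.015] [146. 231.]
scene wing_red 0.78 [0.2944 0.1624 0.1277] [136. 197.]
scene wing_red 0.71 [ 0.3977 -0.2118  0.0735] [300. 291.]
scene wing_red 0.48 [ 0.4952 -0.0154  0.0989] [263. 198.]
scene wing_plain 0.75 [ 0.499  -0.0174  0.0962] [264. 199.]
scene wing_plain 0.67 [ 0.4946 -0.0204  0.0881] [264. 203.]
scene wing_plain 0.63 [0.297  0.1681 0.13  ] [136. 194.]
scene wing_plain 0.52 [ 0.3961 -0.2147  0.0788] [301. 291.]
scene press_pad 0.82 [ 0.3955 -0.2198  0.0705] [302. 295.]
scene press_pad 0.66 [ 0.4994 -0.0193  0.0879] [265. 201.]
scene press_pad 0.57 [0.286  0.162  0.1182] [134. 202.]
scene cards 0.89 [ 0.4584 -0.0372  0.0292] [258. 232.]
scene pot_red 0.66 [ 0.5293 -0.152   0.0544] [319. 237.]
scene pot_red 0.35 [ 0.6456 -0.0557  0.0503] [318. 184.]
scene pot_orange 0.67 [0.4782 0.1198 0.0532] [217. 182.]
scene measure 0.87 [ 0.6445 -0.0587  0.0487] [319. 186.]
top press 0.87 [ 0.4953 -0.0027  0.008 ] [280. 191.]
top press 0.87 [0.
[... 615 characters left out ...]
.0125  0.0299] [285. 203.]
top pot_red 0.8 [ 0.5346 -0.1347  0.0603] [332. 172.]
top pot_orange 0.72 [0.4855 0.1321 0.0573] [229. 194.]
top measure 0.64 [ 0.6515 -0.0401  0.0552] [294. 129.]
{'clock': 0.9, 'joint_pos': array([-1.1346,  0.3322, -0.0647,  1.4601,  0.0216,  1.3499, -0.0885]), 'joint_velocities': array([-0.0016,  0.0005, -0.0001, -0.0007, -0.0014,  0.0003, -0.0006]), 'tau': array([  0.001 , -62.5222,   0.0497, -39.1848,   0.0164,   0.0015,
         0.    ]), 'position': array([0.2768, 0.5604, 0.2313]), 'ee_rot': array([ 0.8494,  0.5278,  0.    , -0.    ]), 'ft_force': array([1.0861, 0.4087, 0.5841]), 'torque': array([ 0.0141, -0.0506, -0.0205]), 'grip_width': 0.9989145292690603}
```

```bash
python3 - <<'E'
from h import *
np.set_printoptions(precision=4,suppress=True)
s=cv2.imread("pics/scene0.png");t=cv2.imread("pics/top0.png")
a=cv2.resize(t[130:250,220:340],(400,400),interpolation=cv2.INTER_CUBIC)
b=cv2.resize(s[160:260,205:325],(480,400),interpolation=cv2.INTER_CUBIC)
c=cv2.resize(s[:,:],(267,200));e=cv2.resize(t,(267,200))
m=np.zeros((600,880,3),np.uint8);m[:400,:400]=a;m[:400,400:]=b;m[400:,:267]=c;m[400:,300:567]=e
cv2.imwrite("pics/m0.png",cv2.resize(m,(800,545)))
for cam,im in(("top",t),("scene",s)):
    d=np.load(cam+"0.npy");P=cloud(cam,d)
    near=(np.hypot(P[...,0]-.5,P[...,1]+.01)<.09)&(d>0)
    hi=near&(P[...,2]>.078)
    Q=P[hi];C=im[hi].astype(float)
    red=(C[:,2]>1.8*C[:,1])&(C[:,2]>60)
    print(cam,len(Q),Q.min(0),Q.max(0),Q.mean(0),"red",red.sum(),Q[red].mean(0),Q[red].min(0),Q[red].max(0))
    print(cv2.fitLine(Q[:,:2].astype(np.float32),2,0,.01,.01).ravel())
    h=im.astype(int);bl=near&(P[...,2]>.055)&(P[...,2]<.076)&(h[...,0]>h[...,2]*1.4)
    B=P[bl][:,:2].astype(np.float32);print("bridge",len(B),cv2.minAreaRect(B),np.median(P[bl][:,2]))
E
```

```text
top 155 [ 0.4905 -0.0445  0.0797] [0.5107 0.0323 0.1119] [ 0.5001 -0.0061  0.0996] red 16 [ 0.4945 -0.035   0.1056] [ 0.4913 -0.0393  0.0969] [ 0.498  -0.0297  0.1119]
[ 0.2027  0.9792  0.5001 -0.0061]
bridge 387 ((0.5012773871421814, -0.007119733840227127), (0.03428800776600838, 0.12112557888031006), 23.301572799682617) 0.06660223792958098
scene 238 [ 0.49   -0.0517  0.0791] [0.5123 0.0277 0.1085] [ 0.4998 -0.015   0.0961] red 21 [ 0.4957 -0.038   0.0996] [ 0.4923 -0.0431  0.0874] [ 0.5008 -0.0319  0.107 ]
[ 0.1978  0.9803  0.4998 -0.015 ]
bridge 483 ((0.5023602247238159, -0.013110212981700897), (0.03525467589497566, 0.1206408143043518), 22.46567153930664) 0.06506523541967757
```

View pics/m0.png

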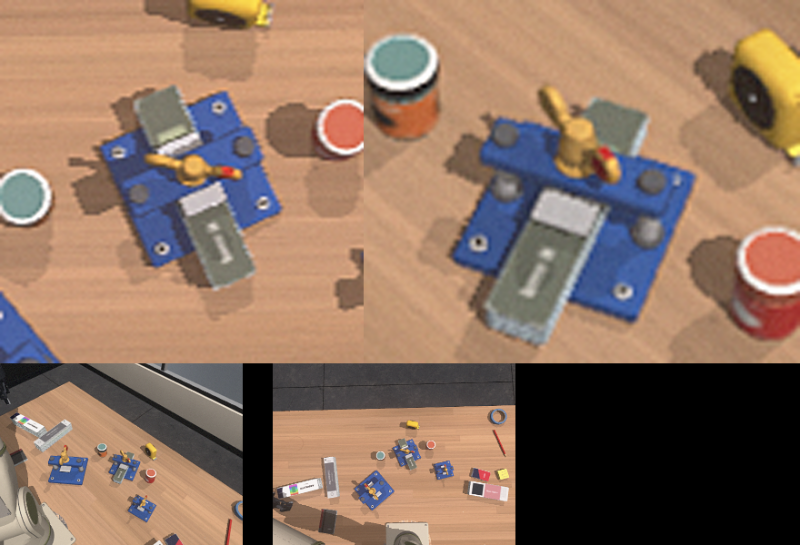

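Pictures 1: three presses. The large one is at top px (216,269), the small one at (358,225), and the middle-sized one at (280,190). The middle one has cards, and its bridge measures 34x121 mm, so it's the target. Its red wing points to the right (about -y), with the plain wing opposite. The axis is at about (0.5015, -0.010) and the press yaw is about 23°. I'll go above the spot behind the plain wing, fingers shut.

Call:
{"api": "servo_tool", "payload": {"motion": [[0,-0.03,0.03,0,0,0,0],[0,-0.06,0.06,0,0,0,0],[0,-0.1,0.105,0,0,0,0],[0,-0.14,0.147,0,0,0,0],[0,-0.18,0.19,0,0,0,0],[0,-0.22,0.23,0,0,0,0],[0,-0.26,0.272,0,0,0,0],[0,-0.3,0.314,0,0,0,0],[0,-0.34,0.356,0,0,0,0],[0,-0.37,0.387,0.02,0,0,0],[0,-0.39,0.408,0.04,0,0,0],[0,-0.403,0.421,0.06,0,0,0],[0,-0.403,0.421,0.08,0,0,0],[0,-0.403,0.421,0.09,0,0,0],[0,-0.403,0.421,0.09,0,0,0]], "grip_force": 20}}

```text
clock: 2.78
position: [0.4755, 0.0128, 0.1411]
ee_rot: [0.849, 0.528, -0.0, -0.0]
ft_force: [0.4, 0.1, 0.5]
grip_width: 0.003
```

```bash
python3 - <<'E'
from h import *
np.set_printoptions(precision=4,suppress=True)
m=[]
for c in("scene","top"):
    im,d=eyes.camera(c);P=cloud(c,d)
    u,v=px(c,[.5,-.01,.1]).astype(int);a=im[v-60:v+60,u-60:u+60].copy();a=cv2.resize(a,(400,400),interpolation=cv2.INTER_CUBIC)
    q=(px(c,[.4755,.0128,.1411])-[u-60,v-60])*400/120;cv2.circle(a,tuple(int(x) for x in q),4,(0,255,0),1);m.append(a)
    n=(np.abs(P[...,0]-.4755)<.04)&(np.abs(P[...,1]-.0128)<.04)&(d>0)
    for lo,hi in((.135,.15),(.15,.165),(.165,.18)):
        Q=P[n&(P[...,2]>lo)&(P[...,2]<hi)]
        if len(Q)>3: print(c,lo,len(Q),Q.min(0),Q.max(0))
cv2.imwrite("pics/m1.png",np.hstack(m))
E
```

```text
scene 0.135 18 [ 0.4649 -0.0039  0.1394] [0.4841 0.0161 0.15  ]
scene 0.15 47 [ 0.4635 -0.0056  0.15  ] [0.4843 0.0162 0.1648]
scene 0.165 9 [0.463  0.006  0.1653] [0.4705 0.0211 0.1797]
```

View pics/m1.png

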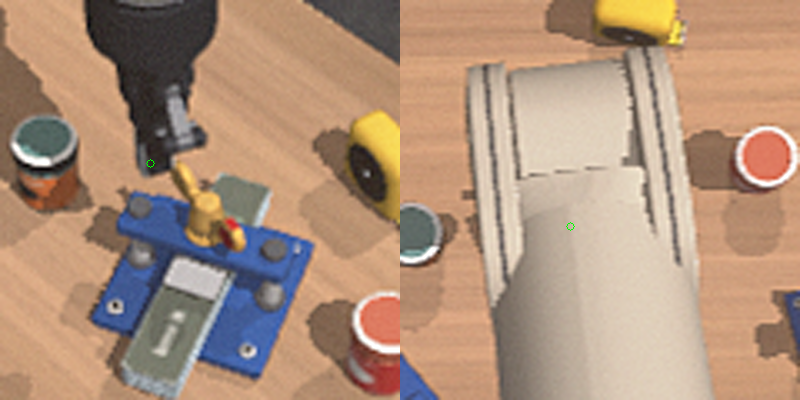

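Picture 2: the scene view shows the fingertip at about (165,155), behind the plain wing. The projected TCP is 15 px to the left, so the scene camera is biased towards -y. The top camera's axis estimate of (0.501,-0.007) is better. Now I'll descend.

Call:
{"api": "servo_tool", "payload": {"motion": [[0,-0.003,-0.002,0.01,0,0,0],[0,-0.003,-0.002,0.02,0,0,0],[0,-0.003,-0.002,0.03,0,0,0],[0,-0.003,-0.002,0.04,0,0,0],[0,-0.003,-0.002,0.048,0,0,0],[0,-0.003,-0.002,0.053,0,0,0],[0,-0.003,-0.002,0.053,0,0,0]]}}

```text
clock: 3.75
position: [0.4725, 0.0108, 0.088]
ee_rot: [0.849, 0.528, -0.0, -0.0]
ft_force: [-0.3, 0.4, 0.4]
grip_width: -0.0
```

```bash
cat > arc.py <<'E'
import numpy as np,sys
f0,n,st=map(float,sys.argv[1:4]);r=float(sys.argv[4]) if len(sys.argv)>4 else .034
f=np.radians(f0-st*np.arange(n+1));a=np.radians(63.7)
t=r*np.c_[np.cos(f-a),np.cos(f+np.pi/2-a)];t=np.round((t-t[0])[1:],4)
print("[" + ", ".join(f"[0, {x:.4g}, {y:.4g}, 0, 0, 0, 0]" for x,y in t)+"]")
E
for f in 148 28 -92; do python3 arc.py $f 20 6; done
```

```text
[[0, 0.0035, 0.0005, 0, 0, 0, 0], [0, 0.007, 0.0014, 0, 0, 0, 0], [0, 0.0103, 0.0027, 0, 0, 0, 0], [0, 0.0135, 0.0043, 0, 0, 0, 0], [0, 0.0165, 0.0062, 0, 0, 0, 0], [0, 0.0192, 0.0084, 0, 0, 0, 0], [0, 0.0218, 0.0109, 0, 0, 0, 0], [0, 0.024, 0.0137, 0, 0, 0, 0], [0, 0.026, 0.0167, 0, 0, 0, 0], [0, 0.0276, 0.0198, 0, 0, 0, 0], [0, 0.0289, 0.0232, 0, 0, 0, 0], [0, 0.0298, 0.0266, 0, 0, 0, 0], [0, 0.0304, 0.0301, 0, 0, 0, 0], [0, 0.0306, 0.0337, 0, 0, 0, 0], [0, 0.0305, 0.0372, 0, 0, 0, 0], [0, 0.0299, 0.0407, 0, 0, 0, 0], [0, 0.029, 0.0442, 0, 0, 0, 0], [0, 0.0278, 0.0475, 0, 0, 0, 0], [0, 0.0262, 0.0507, 0, 0, 0, 0], [0, 0.0242, 0.0537, 0, 0, 0, 0]]
[[0, -0.0022, 0.0028, 0, 0, 0, 0], [0, -0.0047, 0.0053, 0, 0, 0, 0], [0, -0.0075, 0.0076, 0, 0, 0, 0], [0, -0.0105, 0.0095, 0, 0, 0, 0], [0, -0.0136, 0.0111, 0, 0, 0, 0], [0, -0.0169, 0.0124, 0, 0, 0, 0], [0, -0.0204, 0.0134, 0, 0, 0, 0], [0, -0.0239, 0.014, 0, 0, 0, 0], [0, -0.0274, 0.0142, 0, 0, 0, 0], [0, -0.031, 0.014, 0, 0, 0, 0], [0, -0.0345, 0.0135, 0, 0, 0, 0], [0, -0.0379, 0.0126, 0, 0, 0, 0], [0, -0.0413, 0.0113, 0, 0, 0, 0], [0,
[... 218 characters left out ...]
8, 0, 0, 0, 0]]
[[0, -0.0013, -0.0033, 0, 0, 0, 0], [0, -0.0022, -0.0067, 0, 0, 0, 0], [0, -0.0028, -0.0103, 0, 0, 0, 0], [0, -0.003, -0.0138, 0, 0, 0, 0], [0, -0.0028, -0.0174, 0, 0, 0, 0], [0, -0.0023, -0.0209, 0, 0, 0, 0], [0, -0.0014, -0.0243, 0, 0, 0, 0], [0, -0.0001, -0.0277, 0, 0, 0, 0], [0, 0.0015, -0.0308, 0, 0, 0, 0], [0, 0.0034, -0.0338, 0, 0, 0, 0], [0, 0.0056, -0.0366, 0, 0, 0, 0], [0, 0.0081, -0.0391, 0, 0, 0, 0], [0, 0.0109, -0.0414, 0, 0, 0, 0], [0, 0.0138, -0.0433, 0, 0, 0, 0], [0, 0.017, -0.045, 0, 0, 0, 0], [0, 0.0203, -0.0463, 0, 0, 0, 0], [0, 0.0237, -0.0472, 0, 0, 0, 0], [0, 0.0273, -0.0478, 0, 0, 0, 0], [0, 0.0308, -0.048, 0, 0, 0, 0], [0, 0.0344, -0.0478, 0, 0, 0, 0]]
```

Call:
{"api": "servo_tool", "payload": {"motion": [[0,0.0035,0.0005,0,0,0,0],[0,0.007,0.0015,0,0,0,0],[0,0.0105,0.0025,0,0,0,0],[0,0.0135,0.0045,0,0,0,0],[0,0.0165,0.006,0,0,0,0],[0,0.019,0.0085,0,0,0,0],[0,0.022,0.011,0,0,0,0],[0,0.024,0.0135,0,0,0,0],[0,0.026,0.0165,0,0,0,0],[0,0.0275,0.02,0,0,0,0],[0,0.029,0.023,0,0,0,0],[0,0.03,0.0265,0,0,0,0],[0,0.0305,0.03,0,0,0,0],[0,0.0305,0.0335,0,0,0,0],[0,0.0305,0.037,0,0,0,0],[0,0.03,0.0405,0,0,0,0],[0,0.029,0.044,0,0,0,0],[0,0.028,0.0475,0,0,0,0],[0,0.026,0.0505,0,0,0,0],[0,0.024,0.0535,0,0,0,0]]}}

```text
clock: 6.25
position: [0.5315, 0.0085, 0.0884]
ee_rot: [0.849, 0.528, 0.0, 0.0]
ft_force: [-0.1, 1.1, 0.2]
grip_width: 0.001
```

```bash
cat > look.py <<'E'
from h import *
import sys
np.set_printoptions(precision=4,suppress=True)
c="scene";im,d=eyes.camera(c);P=cloud(c,d)
C=np.array([.501,-.013])
n=(np.hypot(P[...,0]-C[0],P[...,1]-C[1])<.05)&(d>0)&(P[...,2]>.072)&(P[...,2]<.12)
h=im.astype(float);R=n&(h[...,2]>2*h[...,1])&(h[...,2]>60)
B=n&(h[...,2]>1.35*h[...,0])&(h[...,2]>70)&~R
for k,M in(("red",R),("brass",B)):
    Q=P[M]
    if len(Q): m=Q.mean(0);print(k,len(Q),m,"ang",np.degrees(np.arctan2(m[1]-C[1],m[0]-C[0])).round(1),Q.min(0),Q.max(0))
u,v=px(c,[.5,-.01,.1]).astype(int);cv2.imwrite(f"pics/{sys.argv[1]}.png",cv2.resize(im[v-50:v+50,u-60:u+60],(480,400),interpolation=cv2.INTER_CUBIC))
o=monitor.get_obs();print(o["position"],o["ft_force"],o["torque"])
E
python3 look.py a1
```

```text
red 22 [ 0.474  -0.0123  0.0973] ang 178.5 [ 0.4673 -0.0155  0.0869] [ 0.4801 -0.0059  0.106 ]
brass 240 [ 0.5036 -0.0143  0.0941] ang -26.0 [ 0.4617 -0.0239  0.0753] [0.5407 0.0168 0.106 ]
[0.5317 0.008  0.0884] [-0.2844  0.3744 -0.2447] [ 0.2827  0.2343 -0.0194]
```

View pics/a1.png

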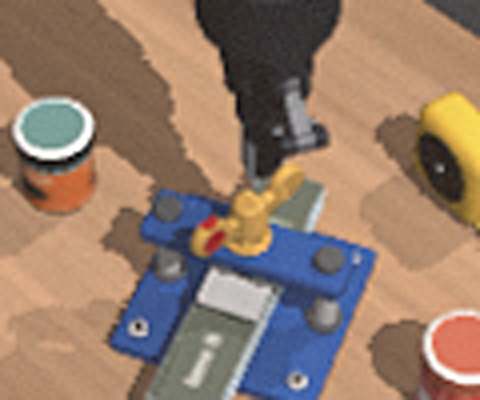

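Picture 3: the wing turned about 80° clockwise, with red now towards -x at (212,237). The force is about 1 N and nothing else moved. Continuing.

Call:
{"api": "servo_tool", "payload": {"motion": [[0,-0.002,0.003,0,0,0,0],[0,-0.0045,0.0055,0,0,0,0],[0,-0.0075,0.0075,0,0,0,0],[0,-0.0105,0.0095,0,0,0,0],[0,-0.0135,0.011,0,0,0,0],[0,-0.017,0.0125,0,0,0,0],[0,-0.0205,0.0135,0,0,0,0],[0,-0.024,0.014,0,0,0,0],[0,-0.0275,0.014,0,0,0,0],[0,-0.031,0.014,0,0,0,0],[0,-0.0345,0.0135,0,0,0,0],[0,-0.038,0.0125,0,0,0,0],[0,-0.0415,0.0115,0,0,0,0],[0,-0.0445,0.0095,0,0,0,0],[0,-0.0475,0.008,0,0,0,0],[0,-0.05,0.0055,0,0,0,0],[0,-0.053,0.003,0,0,0,0],[0,-0.055,0.0005,0,0,0,0],[0,-0.057,-0.0025,0,0,0,0],[0,-0.0585,-0.006,0,0,0,0]]}}

```text
clock: 8.8
position: [0.4999, -0.0412, 0.0884]
ee_rot: [0.849, 0.528, 0.0, 0.0]
ft_force: [2.3, -0.9, -0.4]
grip_width: 0.001
```

```bash
python3 look.py a2
```

```text
red 10 [0.517  0.0143 0.0979] ang 59.5 [0.5134 0.0103 0.0823] [0.5217 0.0189 0.1038]
brass 183 [ 0.4987 -0.0159  0.0921] ang -128.7 [ 0.4803 -0.0469  0.072 ] [0.5215 0.0162 0.1029]
[ 0.4995 -0.0412  0.0883] [1.4704 0.1695 0.5033] [ 0.0081 -0.3966 -0.0692]
```

Call:
{"api": "servo_tool", "payload": {"motion": [[0,-0.0015,-0.0035,0,0,0,0],[0,-0.002,-0.0065,0,0,0,0],[0,-0.003,-0.0105,0,0,0,0],[0,-0.003,-0.014,0,0,0,0],[0,-0.003,-0.0175,0,0,0,0],[0,-0.0025,-0.021,0,0,0,0],[0,-0.0015,-0.0245,0,0,0,0],[0,0,-0.0275,0,0,0,0],[0,0.0015,-0.031,0,0,0,0],[0,0.0035,-0.034,0,0,0,0],[0,0.0055,-0.0365,0,0,0,0]]}}

```text
clock: 10.22
position: [0.4694, -0.0198, 0.0882]
ee_rot: [0.849, 0.528, -0.0, -0.0]
ft_force: [0.6, -1.5, 0.0]
grip_width: 0.001
```

```bash
python3 look.py a3; python3 arc.py 202 9 6; python3 arc.py 148 20 6
```

```text
red 27 [ 0.5297 -0.0205  0.0933] ang -14.6 [ 0.5237 -0.0241  0.0842] [ 0.5366 -0.0142  0.1026]
brass 82 [ 0.5083 -0.0152  0.0907] ang -16.5 [ 0.4637 -0.0249  0.0771] [0.5408 0.0007 0.1012]
[ 0.4693 -0.0194  0.0882] [ 0.8657 -0.9014 -0.1686] [-0.3472 -0.0962  0.0386]
[[0, 0.0025, -0.0025, 0, 0, 0, 0], [0, 0.0053, -0.0048, 0, 0, 0, 0], [0, 0.0082, -0.0067, 0, 0, 0, 0], [0, 0.0114, -0.0084, 0, 0, 0, 0], [0, 0.0147, -0.0097, 0, 0, 0, 0], [0, 0.0181, -0.0106, 0, 0, 0, 0], [0, 0.0217, -0.0112, 0, 0, 0, 0], [0, 0.0252, -0.0114, 0, 0, 0, 0], [0, 0.0288, -0.0112, 0, 0, 0, 0]]
[[0, 0.0035, 0.0005, 0, 0, 0, 0], [0, 0.007, 0.0014, 0, 0, 0, 0], [0, 0.0103, 0.0027, 0, 0, 0, 0], [0, 0.0135, 0.0043, 0, 0, 0, 0], [0, 0.0165, 0.0062, 0, 0, 0, 0], [0, 0.0192, 0.0084, 0, 0, 0, 0], [0, 0.0218, 0.0109, 0, 0, 0, 0], [0, 0.024, 0.0137, 0, 0, 0, 0], [0, 0.026, 0.0167, 0, 0, 0, 0], [0, 0.0276, 0.0198, 0, 0, 0, 0], [0, 0.0289, 0.0232, 0, 0, 0, 0], [0, 0.0298, 0.0266, 0, 0, 0, 0], [0, 0.0304, 0.0301, 0, 0, 0, 0], [0, 0.0306, 0.0337, 0, 0, 0, 0], [0, 0.0305, 0.0372, 0, 0, 0, 0], [0, 0.0299, 0.0407, 0, 0, 0, 0], [0, 0.029, 0.0442, 0, 0, 0, 0], [0, 0.0278, 0.0475, 0, 0, 0, 0], [0, 0.0262, 0.0507, 0, 0, 0, 0], [0, 0.0242, 0.0537, 0, 0, 0, 0]]
```

View pics/a3.png

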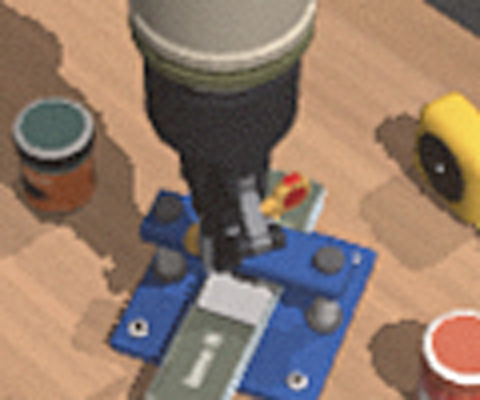

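Picture 4: red is now at (292,190), pointing to +x. Total turn so far is about 270°. From here I'll take small steps and watch the force.

Call:
{"api": "servo_tool", "payload": {"motion": [[0,0.0025,-0.0025,0,0,0,0],[0,0.0055,-0.005,0,0,0,0],[0,0.008,-0.0065,0,0,0,0],[0,0.0115,-0.0085,0,0,0,0]]}}

```text
clock: 10.78
position: [0.4671, -0.0059, 0.0882]
ee_rot: [0.849, 0.528, -0.0, -0.0]
ft_force: [-0.6, -2.2, -0.3]
grip_width: -0.0
```

Call:
{"api": "servo_tool", "payload": {"motion": [[0,0.0035,-0.0015,0,0,0,0],[0,0.0065,-0.0025,0,0,0,0]]}}

```text
clock: 11.02
position: [0.4676, 0.0009, 0.0882]
ee_rot: [0.849, 0.528, -0.0, 0.0]
ft_force: [-0.8, -6.0, 0.7]
grip_width: -0.001
```

Call:
{"api": "servo_tool", "payload": {"motion": [[0,0.0035,-0.0005,0,0,0,0],[0,0.007,-0.001,0,0,0,0]]}}

```text
clock: 11.28
position: [0.4696, 0.0073, 0.0881]
ee_rot: [0.85, 0.528, -0.001, -0.0]
ft_force: [-2.4, -5.7, -0.2]
grip_width: 0.0
```

```bash
python3 look.py a4
```

```text
red 29 [ 0.5166 -0.036   0.0906] ang -55.8 [ 0.5112 -0.0431  0.0794] [ 0.5238 -0.0307  0.1008]
brass 149 [ 0.5054 -0.0231  0.0871] ang -66.5 [ 0.4913 -0.0463  0.072 ] [0.5269 0.0009 0.1004]
[0.4696 0.0077 0.088 ] [-1.4212 -5.3644  0.3642] [-1.1291  0.4051 -0.0152]
```

Force is up to about 6 N, so the pad is on the cards. One more small push, then back off and look.

Call:
{"api": "servo_tool", "payload": {"motion": [[0,0.0015,0.0003,0,0,0,0],[0,0.003,0.0005,0,0,0,0]]}}

```text
clock: 11.58
position: [0.4711, 0.0095, 0.0879]
ee_rot: [0.85, 0.528, -0.001, -0.0]
ft_force: [-2.2, -6.5, 0.8]
grip_width: -0.003
```

```bash
python3 look.py a5
```

```text
red 29 [ 0.5145 -0.0373  0.0906] ang -60.9 [ 0.5089 -0.0432  0.0812] [ 0.5211 -0.0297  0.102 ]
brass 159 [ 0.5042 -0.0226  0.0873] ang -71.8 [ 0.4911 -0.0475  0.0723] [0.5229 0.0016 0.0999]
[0.4711 0.0097 0.0879] [-2.3742 -6.2051  0.9437] [-1.2979  0.5499 -0.0701]
```

Call:
{"api": "servo_tool", "payload": {"motion": [[0,-0.003,0,0,0,0,0],[0,-0.006,0,0,0,0,0],[0,-0.01,0,0,0,0,0],[0,-0.012,0.001,0,0,0,0],[0,-0.012,0.001,-0.01,0,0,0],[0,-0.012,0.001,-0.03,0,0,0],[0,-0.012,0.001,-0.05,0,0,0],[0,-0.012,0.001,-0.06,0,0,0],[0,-0.012,0.001,-0.06,0,0,0]]}}

```text
clock: 12.75
position: [0.4679, -0.0009, 0.149]
ee_rot: [0.849, 0.528, 0.001, 0.0]
ft_force: [0.6, -0.4, -0.1]
grip_width: 0.001
```

```bash
python3 look.py a6
```

```text
red 27 [ 0.5213 -0.033   0.0917] ang -44.6 [ 0.5167 -0.0382  0.0824] [ 0.5276 -0.0258  0.1   ]
brass 267 [ 0.4989 -0.0124  0.0883] ang 164.8 [ 0.4717 -0.0422  0.072 ] [0.5317 0.0169 0.1004]
[ 0.4674 -0.001   0.1483] [ 0.1354  0.9187 -0.629 ] [-0.052  -0.0267  0.0054]
```

View pics/a6.png

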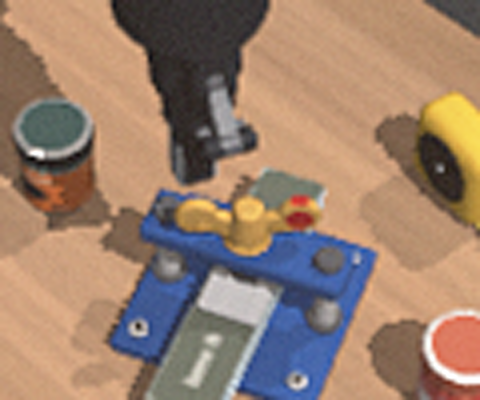

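Picture 6: the finger is clear above. The red wing at (300,212) sprang back about 16° to -44.6°, which matches 7.45 rad. Last, I'll check the loose things and whether the screw is at rest, then hand in.

```bash
python3 look.py a7 && python3 - <<'E'
from h import *
np.set_printoptions(precision=4,suppress=True)
a=cv2.imread("pics/scene0.png");im,d=eyes.camera("scene")
for t in("cards","pot_red","pot_orange","measure"):
    r=models.boxes_of("scene",t)
    if r: print(t,w("scene",r[0]["point"]))
ticket.hand_in();print(monitor.get_obs()["clock"])
E
```

```text
red 27 [ 0.521  -0.0333  0.0921] ang -45.3 [ 0.5156 -0.0391  0.0829] [ 0.5278 -0.0273  0.1015]
brass 269 [ 0.4988 -0.0125  0.0885] ang 166.1 [ 0.4725 -0.0428  0.0728] [0.5322 0.0263 0.1015]
[ 0.4671 -0.001   0.1479] [ 0.4152 -0.3141 -0.6834] [ 0.0059  0.0347 -0.0197]
cards [ 0.4494 -0.0388  0.0317]
pot_red [ 0.5277 -0.1513  0.055 ]
pot_orange [0.4792 0.1176 0.0533]
measure [ 0.6452 -0.0587  0.047 ]
the job is handed in; nothing more can be done
the job is handed in; nothing more can be done
```

I turned the middle-sized press's wing screw clockwise by about 5.3 rad net. I used a shut fingertip circling the axis, then backed off, lifted clear and handed in at about 13 s.

- **Clamping:** the push force on the wing rose from about 2 N to about 6.5 N at the end. When let go, the wing sprang back about 16° and stayed there (-44.6° and then -45.3° in two pictures). If red points along the press's +x at joint 0, which I inferred and was not told, that is about 7.45 rad. I could not measure the pad force directly. The rise in push force and the spring-back are the evidence that the cards are clamped.
- **Loose things:** the network put both pots and the tape measure within about 3 mm of their starting readings. The cards read 9 mm away, along their own length. That is under the 12 mm limit but more than the network's stated 4 mm error. I think part of it is a change in what the camera could see, since the cards looked in place in the pictures, but I did not settle it.
- **Camera disagreement:** the two cameras differed by about 6 mm in y. I used the top camera's axis position, and the pushing bore it out.

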